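# Flip open the lighted vanity mirror and switch on its light

### The job

Get the vanity mirror ready for use: with a fingertip under the lip of its closed lid, gently push the lid up and over past upright, so that it leans back open by its own weight, then press the light button inside all the way down and let it go. Only touch and push: do not pinch or lift anything, leave the mirror box standing where it is and do not disturb the other things on the counter.

Things in the scene. Friction and masses are not known exactly. Their poses are not given: they have to be found in the camera images.
- mirror: White vanity mirror box, loose on the counter, 0.8 to 1.2 kg. Base 130 (x) x 180 (y) mm, 6 mm rim walls 47 mm high round a deck at 26 mm with two powder pans and a button; with its lid shut 58 mm high. Origin: centre of the underside. z up, x from the front (lip) to the hinge. It stands across the robot: lip on the robot's right (-y), hinge on its left, turned up to 0.5 rad either way.
- lid (a joint): Angle of the lid: 0 closed (flat), 1.57 upright, 1.92 leaning back against its stop. The hinge runs free (friction only about 0.005 N m): below 1.57 the lid falls shut, beyond it falls back onto the stop and stays. Lid: white plastic plate 155 x 180 x 10 mm, 0.09 to 0.18 kg, mirror on its inner face; it reaches from the hinge line over the base and overhangs the base's front by 25 mm.
- lid_hinge (a point): Middle of the lid's hinge line (axis along the mirror's y), 65 mm behind the mirror's origin along its x and 48 mm above the counter.
- lid_lip (a point): Middle of the lower front edge of the lid (the overhanging lip), 155 mm from the hinge line; moves with the lid. Closed, it is 48 mm above the counter, 90 mm before the mirror's origin, with free space under it for 25 mm in to the base's front wall.
- button_top (a point): Centre of the top face of the light button, a round grey cap 26 mm across, 40 mm above the counter when released, at x -28, y 0 mm in the mirror's frame; covered by the closed lid. It is pressed straight down.
- button (a joint): Travel of the light button: 0 released, 0.005 m fully down; the spring takes about 1.2 N to start and 4.2 N fully down, and pushes it up again.
- tumbler: White ceramic tumbler, 74 mm wide, 95 mm high, standing; origin at the centre of its underside. Bystander: near one side or the hinge side of the mirror, in a place swapped with the jar and the lotion bottle.
- jar: Squat glass cream jar, 62 mm wide, 52 mm high; origin at the centre of its underside. Bystander.
- lotion: Slim brown lotion bottle, 52 mm wide, 150 mm high; origin at the centre of its underside. Bystander.
- toothbrush: Pink toothbrush lying on the counter before the lip side of the mirror, about 195 mm long (93 behind, 103 before its origin along its x), 17 mm high. Bystander.
- hairbrush: Wooden hairbrush lying bristles down beyond the hinge side of the mirror, about 220 mm long along its x, 62 mm wide, 31 mm high; origin on the counter under its middle. Bystander.
- soap: Bar of soap 85 x 55 x 26 mm lying beyond the hinge side of the mirror; origin at the centre of its underside. Bystander.
Things that resemble listed ones, but are neither listed nor needed, are in the scene too. Several things look just like the mirror: the one meant starts farthest to the robot's right.

How it is judged (in metres and radians):
On the way, in this order (a step that is already met when the one before it is completed fails the run):
1. the lid has gone over and leans back (value of joint lid above 1.8 rad), for 0.2 s.
2. the light button is pressed down (value of joint button above 0.0038 m), for 0.05 s.
At the end, for the whole second after the job is handed in: The lid leans back at more than 1.8 rad with nothing but its weight holding it, the button has been pressed (over 3.8 mm of its 5 mm) after that and has come up again (under 1 mm), the mirror box stands flat, at rest and within 30 mm of its place, and every other thing is within 30 mm of its place (value of joint lid above 1.8 rad and value of joint button below 0.001 m and angle between mirror's own z axis and vertical below 0.05 rad and linear speed of mirror below 0.02 m/s and distance of each of tumbler, jar, lotion, toothbrush, hairbrush, soap, mirror from where it was at the start of the episode below 0.03 m); the robot touches nothing.
It fails at once if the mirror box is shifted or lifted by more than 30 mm (distance of mirror from where it was at the start of the episode above 0.03 m).
It fails at once if the mirror box is tipped (angle between mirror's own z axis and vertical above 0.2 rad).
It fails at once if the lid is pinched or forced (over 25 N) (contact force between the fingers and lid above 25 N).
It fails at once if another thing on the counter is pushed or lifted more than 30 mm from its place (distance of any of tumbler, jar, lotion, toothbrush, hairbrush, soap from where it was at the start of the episode above 0.03 m).
It also fails if it takes over 48 s, if anything falls off the work surface, if the arm or the gripper's body presses on something with over 40 N, if the wrist force passes 120 N, or if a joint passes its speed limit or range.

### The arm

A 7-joint arm with a two-finger parallel gripper is mounted at the origin on the work surface. World frame = base frame: x ahead of the robot, y to its left, z up, the work surface at z = 0. Lengths are in m, angles in degrees, forces in N, time in s.
With the tool pointing down it reaches from about 0.4 to 0.9 m from the base axis. Payload 5.5 kg.
Tool frame: the origin (TCP) lies midway between the tips of the shut fingers; the grasp point (between the pads) lies 19 mm behind it; y points along the fingers, x is the direction in which the jaws open and shut, and the axes are right-handed (so a half turn about y gives the same grasp; the last joint's range is limited). The gripper opens to 85 mm and grips with 20 to 120 N. Pads are 22 mm wide; open, the fingers measure 114 mm over their backs; the gripper's body (76 mm by 85 mm) begins 54 mm behind the grasp point. The pads swing forward as they close: fully open they stand 13 mm farther back than shut.
Start: joints at [84.408, 28.699, -24.465, 88.831, 12.651, 65.22, -12.049], TCP at [0.229, -0.608, 0.231] pointing down, gripper open.
Joint ranges: [-164.97, 164.97], [-17.58, 116.51], [-87.97, 89.64], [11.32, 138.91], [-80.73, 260.73], [10.89, 115.49], [-147.41, 147.41]. Speed limits (degrees/s): [147.25, 147.25, 180, 180, 180, 180, 180].

### API

Orientations are given as [roll, pitch, yaw] about the fixed x, y, z axes, in that order (R = Rz(yaw) Ry(pitch) Rx(roll)).
In Python, from rig import readout, snapshot, workorder gives the robot as it stands.
- The arm moves only by the tool jog_arm, never from a script. Its argument "commands" is one flat list of numbers, 6 for each row, row after row: the shift along the tool's x, y, z as a fraction of full scale, then the turn, a rotation vector about the tool's x, y, z as a fraction of full scale. A call has 1 to 8 rows; each row shifts and turns the commanded pose from where the row before left it, along the tool's axes as they then stand; what a row does not reach is not made up. Full scale, the value 1, is 4 cm for a shift and 0.1 rad for a turn. A row lasts 1/10 s, in which the tool goes at most 50 mm and 8.59 degrees, less where a joint would pass 70% of its speed; a pose out of reach is approached as far as the arm can. A call with a number of a shift or a turn outside -1 to 1 is refused whole. A call with a gripper value outside its range is refused whole. "claw" is the gripper command: -1 is shut, 1 is fully open, values between are in proportion, set as the call begins (left out, the last holds). The fingers move at their own pace and stop on an object; "newtons" is the grip in N (left out, the last holds). Time passes only in rows, so rows that do not move let the fingers close. It gives the time, the measured TCP pose, the force and the opening at its end, in the units of the state.
- readout.state(): the state, without advancing time (a new reading comes with each control period).
- snapshot(name): name is "scene" or "top" or "wrist"; returns a dict with "color" (480x640x3 uint8, red, green, blue), "vertical_fov" (degrees; the focal length in pixels is half the picture's height over the tangent of half this angle, whatever the lens; pixels are square), "cx", "cy" (the principal point, pixels), "dist_coeffs" ([k1, k2, p1, p2, k3] as OpenCV has them; the pictures are not rectified), "rvec" (rotation vector, rad) and "tvec" (3), from world to camera coordinates, as OpenCV has them. Camera axes: x right, y down, z forward; pixel columns grow to the right and rows downward; lengths in m; the calibration is good to about 2 mm. A picture is of the moment at which its call begins. There is no depth.
- workorder.finish_job(): hands the job in, once; it reports no verdict.
The state is a dict: "clock": time; "joints": joint angles; "joint_velocities": joint speeds; "tau": joint torques, N m; "tool_pos": TCP position; "tool_rot": TCP orientation; "contact_force": force on the tool from outside, world axes, zero at the start; "ft_torque": the same for the moment, N m; "gripper_width": opening from 0.0 (shut) to 1.0 (fully open).
Only numpy, scipy, OpenCV 4.12 (cv2) and the standard library are available. Lean on these libraries where they do the work, as an engineer would, in place of code of your own. Each camera call takes 0.05 s, during which the arm holds its last target.

## Working session

There is one attempt and no reset: what is moved stays moved. The work goes in short steps, Python scripts to look and compute and a tool call to move; the robot and the scene stay as the last step left them, time stands still between calls to the robot, and variables do not carry over. Pictures are saved under pics/ and viewed, and the job is handed in when it is done.

Besides the shell and the picture viewer there is one more tool, called after ">>>" by a JSON object that holds its "fn" and its "kwargs". jog_arm: Moves the arm, as the interface text tells. Its arguments: {"type":"object","properties":{"commands":{"type":"array","items":{"type":"number","minimum":-1,"maximum":1}},"claw":{"type":"number"},"newtons":{"type":"number"}},"required":["commands"]}

```bash
ls; mkdir -p pics; python3 - <<'E'
from rig import readout, snapshot
import cv2
s=readout.state();print(s)
for n in("scene","top","wrist"):
    d=snapshot(n);cv2.imwrite(f"pics/{n}0.png",d["color"][:,:,::-1])
    print(n,{k:v for k,v in d.items() if k!="color"})
E
```

```text
pics
{'clock': 0.0, 'joints': array([ 84.40731918,  28.75344471, -24.45385271,  88.89201083,
        12.64948697,  65.21965832, -12.05021445]), 'joint_velocities': array([-0.05583698,  0.02744662, -0.01521058, -0.00164432,  0.00556109,
        0.06868666, -0.00210339]), 'tau': array([-1.75737378e-04, -5.69529676e+01, -5.81601799e+00, -2.80942905e+01,
        1.07079415e-02,  1.19242509e-02, -2.13930088e-05]), 'tool_pos': array([ 0.22919598, -0.60750395,  0.23026019]), 'tool_rot': array([-89.99482226,   0.11179696, -69.32488221]), 'contact_force': array([-1.14231883,  0.63647917, -0.74249269]), 'ft_torque': array([-0.00055074,  0.01844166,  0.00508015]), 'gripper_width': 0.9984865151357758}
scene {'vertical_fov': 43.59984018737322, 'cx': 312.15136222726653, 'cy': 235.23979521980505, 'dist_coeffs': array([-0.14006337,  0.        ,  0.        ,  0.        ,  0.        ]), 'rvec': array([ 1.65799257,  1.51651866, -0.84361001]), 'tvec': array([-0.10426374, -0.19295227,  1.59713877])}
top {'vertical_fov': 53.338095870861544, 'cx': 311.8246689724189, 'cy': 244.69673083666567, 'dist_coeffs': array([-0.11270532,  0.        ,  0.        ,  0.        ,  0.        ]), 'rvec': array([ 2.20519378, -2.15689526,  0.08812964]), 'tvec': array([0.06383033, 0.53660081, 1.02268448])}
wrist {'vertical_fov': 66.3654619157268, 'cx': 318.7918654436331, 'cy': 235.7557000980337, 'dist_coeffs': array([-0.0624968,  0.       ,  0.       ,  0.       ,  0.       ]), 'rvec': array([-2.38131827,  1.64651205,  0.24143992]), 'tvec': array([-0.64858555, -0.03720921,  0.37970849])}
```

View pics/scene0.png

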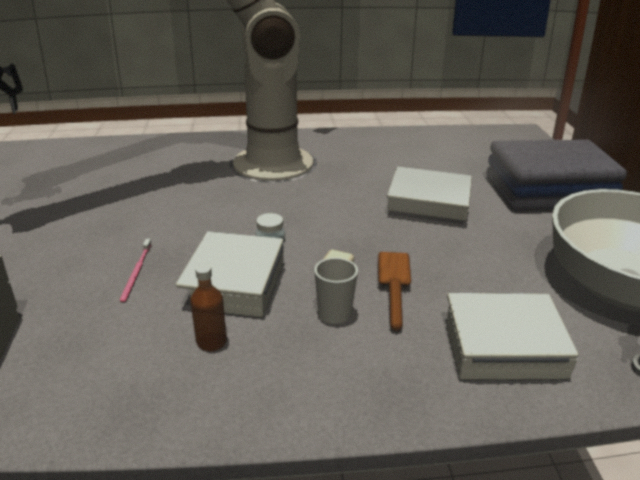

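View pics/top0.png

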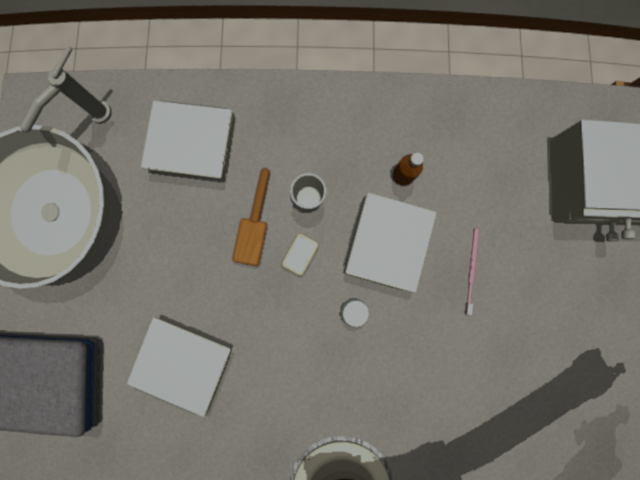

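View pics/wrist0.png

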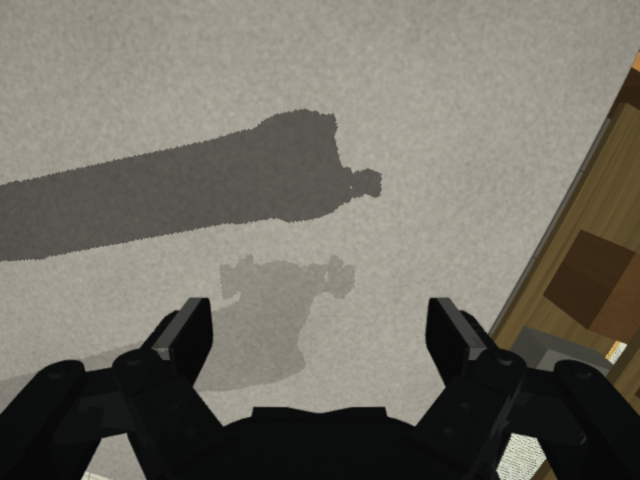

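```bash
cat > h.py <<'E'
import numpy as np, cv2
from scipy.spatial.transform import Rotation as Ro
from rig import readout, snapshot
def K(d):
    f=240/np.tan(np.radians(d["vertical_fov"])/2)
    return np.array([[f,0,d["cx"]],[0,f,d["cy"]],[0,0,1.]])
def ray(d,uv,z):
    uv=np.array(uv,float).reshape(-1,1,2)
    n=cv2.undistortPoints(uv,K(d),d["dist_coeffs"]).reshape(-1,2)
    R=cv2.Rodrigues(d["rvec"])[0];C=-R.T@d["tvec"]
    w=np.c_[n,np.ones(len(n))]@R
    return C+w*((z-C[2])/w[:,2])[:,None]
def proj(d,P): return cv2.projectPoints(np.array(P,float).reshape(-1,3),d["rvec"],d["tvec"],K(d),d["dist_coeffs"])[0].reshape(-1,2)
E
python3 - <<'E'
from h import *
d=snapshot("top");im=d["color"];hsv=cv2.cvtColor(im,cv2.COLOR_RGB2HSV)
m=((hsv[:,:,2]>165)&(hsv[:,:,1]<40)).astype(np.uint8)*255
cs,_=cv2.findContours(m,cv2.RETR_EXTERNAL,cv2.CHAIN_APPROX_NONE)
for c in cs:
    if cv2.contourArea(c)<400: continue
    r=cv2.minAreaRect(c);b=cv2.boxPoints(r);w=ray(d,b,.058)
    print(cv2.contourArea(c),np.round(r[0]),np.round(b).tolist(),np.round(w,3).tolist(),np.round([np.linalg.norm(w[0]-w[1]),np.linalg.norm(w[1]-w[2])],3))
a=cv2.resize(im[150:340,280:500],None,fx=3,fy=3,interpolation=cv2.INTER_CUBIC)
cv2.imwrite("pics/c1.png",a[:,:,::-1])
d=snapshot("scene");im=d["color"]
a=cv2.resize(im[190:370,100:370],None,fx=2.8,fy=2.8,interpolation=cv2.INTER_CUBIC)
cv2.imwrite("pics/c2.png",a[:,:,::-1])
E
```

```text
588.5 [300. 254.] [[283.0, 264.0], [299.0, 234.0], [316.0, 244.0], [300.0, 273.0]] [[0.491, 0.135, 0.058], [0.553, 0.103, 0.058], [0.534, 0.066, 0.058], [0.472, 0.099, 0.058]] [0.071 0.041]
5430.5 [391. 242.] [[347.0, 272.0], [368.0, 194.0], [435.0, 212.0], [414.0, 291.0]] [[0.476, 0.001, 0.058], [0.643, -0.042, 0.058], [0.607, -0.187, 0.058], [0.44, -0.141, 0.058]] [0.173 0.149]
1345.5 [197. 144.] [[166.0, 169.0], [175.0, 111.0], [228.0, 119.0], [219.0, 177.0]] [[0.69, 0.396, 0.058], [0.821, 0.383, 0.058], [0.803, 0.264, 0.058], [0.673, 0.278, 0.058]] [0.132 0.121]
```

View pics/c1.png

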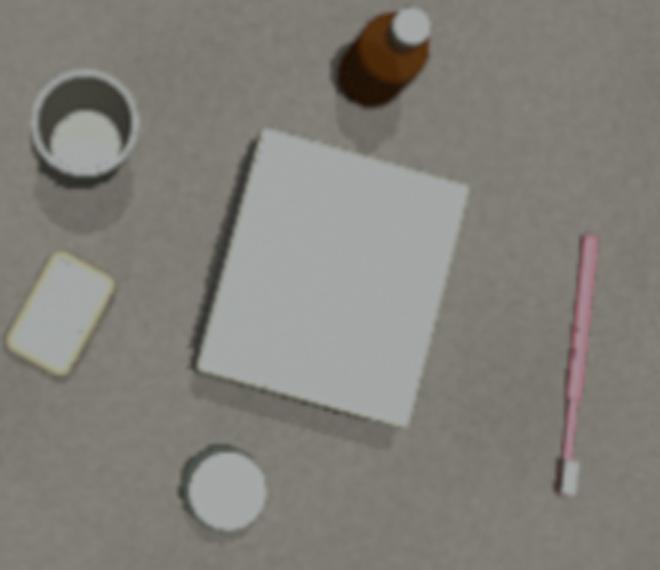

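View pics/c2.png

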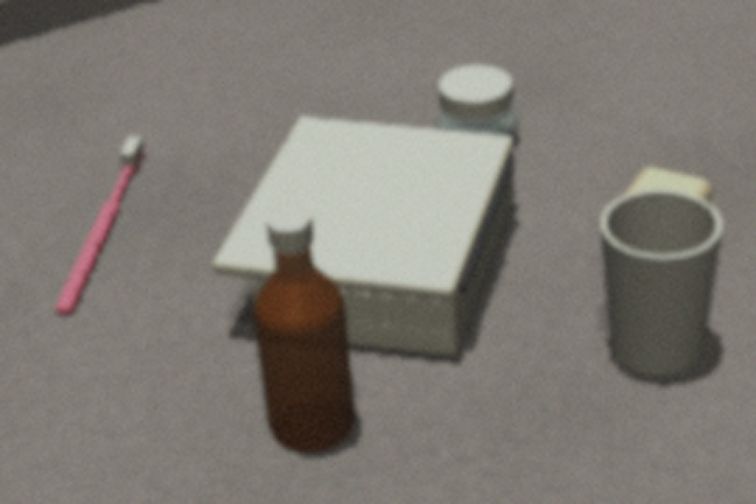

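```bash
python3 - <<'E'
from h import *
d=snapshot("wrist");s=readout.state()
R=cv2.Rodrigues(d["rvec"])[0];C=-R.T@d["tvec"]
T=Ro.from_euler('xyz',s["tool_rot"],degrees=True).as_matrix()
print("cam in tool",T.T@(C-s["tool_pos"]),"fwd in tool",T.T@R[2]); print(T)
d=snapshot("top");im=d["color"];hsv=cv2.cvtColor(im,cv2.COLOR_RGB2HSV)
for t in(150,155,160):
    m=((hsv[:,:,2]>t)&(hsv[:,:,1]<40)).astype(np.uint8)*255
    m=cv2.morphologyEx(m,cv2.MORPH_OPEN,np.ones((9,9)))
    cs,_=cv2.findContours(m,cv2.RETR_EXTERNAL,cv2.CHAIN_APPROX_NONE)
    for c in cs:
        r=cv2.minAreaRect(c)
        if np.hypot(r[0][0]-391,r[0][1]-242)>10: continue
        w=ray(d,cv2.boxPoints(r),.058);
        e=w[3]-w[0]; mx=-e/np.linalg.norm(e); c0=w.mean(0)
        print(t,np.round(w[:,:2],4).tolist(),np.linalg.norm(e),np.linalg.norm(w[1]-w[0]),'yaw',np.degrees(np.arctan2(mx[1],mx[0])),'org',c0+.0125*mx,'lip',c0-.0775*mx)
# toothbrush
m=((hsv[:,:,1]>60)&((hsv[:,:,0]>160))).astype(np.uint8)
ys,xs=np.where(m); k=(xs>440)&(xs<500)&(ys>200)&(ys<320); p=np.c_[xs[k],ys[k]]
print('brush',ray(d,[p[p[:,1].argmin()],p[p[:,1].argmax()]],.01))
print('lotion top, cap',ray(d,[417,159],.15),'jar',ray(d,[355,314],.052),'tumbler',ray(d,[308,188],.095))
E
```

```text
cam in tool [-0.00049981 -0.14302839  0.07246707] fwd in tool [-1.48994398e-04  9.58544721e-01 -2.84942091e-01]
[[ 3.53024802e-01 -1.72453690e-04  9.35613948e-01]
 [-9.35613746e-01  6.17770734e-04  3.53024839e-01]
 [-6.38875351e-04 -9.99999794e-01  5.67383483e-05]]
150 [[0.4745, 0.0033], [0.6468, -0.0411], [0.6095, -0.1908], [0.4373, -0.1439]] 0.15186995238957696 0.17795073385881763 yaw 75.83860462027644 org [ 0.5450875  -0.08099951  0.058     ] lip [ 0.52306862 -0.16826444  0.058     ]
155 [[0.4749, 0.0027], [0.6455, -0.0414], [0.6085, -0.1897], [0.438, -0.1432]] 0.15049609387679636 0.17621060110796055 yaw 75.81318805178337 org [ 0.54479903 -0.08075475  0.058     ] lip [ 0.52274144 -0.16800991  0.058     ]
160 [[0.4756, 0.0022], [0.6453, -0.0418], [0.6084, -0.1892], [0.4388, -0.1428]] 0.14955538537293403 0.1753099688240997 yaw 75.76813550001856 org [ 0.54507246 -0.08079563  0.058     ] lip [ 0.52294628 -0.16803342  0.058     ]
brush [[ 0.57942104 -0.28773837  0.01      ]
 [ 0.42050294 -0.2737332   0.01      ]]
lotion top, cap [[ 0.69798275 -0.12686312  0.15      ]] jar [[ 0.38841233 -0.01832598  0.052     ]] tumbler [[0.64573663 0.08613204 0.095     ]]
```

```bash
cat >> h.py <<'E'
ORG=np.array([.545,-.0809,0]);YAW=np.radians(75.8)
MX=np.array([np.cos(YAW),np.sin(YAW),0]);MY=np.array([-np.sin(YAW),np.cos(YAW),0]);MZ=np.array([0,0,1.])
def Rt(a,yoff=0):
    a=np.radians(a);x=-MY;y=np.cos(a)*MX-np.sin(a)*MZ
    R=np.c_[x,y,np.cross(x,y)]
    return Ro.from_euler('z',yoff,degrees=True).as_matrix()@R
def W(mx,my,z): return ORG+mx*MX+my*MY+z*MZ
def cur():
    s=readout.state();return s["tool_pos"],Ro.from_euler('xyz',s["tool_rot"],degrees=True).as_matrix(),s
def plan(p0,R0,wps,dec=2):
    "wps: list of (pos,R,n rows)"
    from scipy.spatial.transform import Slerp
    p,R=p0.copy(),R0.copy();out=[]
    for pt,RT,n in wps:
        ps,Rs=p.copy(),R.copy();sl=Slerp([0,1],Ro.from_matrix([Rs,RT]))
        for i in range(1,n+1):
            q=ps+(pt-ps)*i/n;Q=sl(i/n).as_matrix()
            a=np.round(R.T@(q-p)/.04,dec);b=np.round(Ro.from_matrix(R.T@Q).as_rotvec()/.1,dec)
            out.append(np.r_[a,b]);p=p+R@a*.04;R=R@Ro.from_rotvec(b*.1).as_matrix()
    for k in range(0,len(out),8):
        print('call',k//8,'max',np.abs(out[k:k+8]).max());print(','.join(f'{v+0:g}' for r in out[k:k+8] for v in r))
    return p,R
def mf(p): # world->mirror frame mm
    v=p-ORG;return np.round(1000*np.array([v@MX,v@MY,v[2]]),1)
E
python3 - <<'E'
from h import *
p,R,s=cur();print(mf(p))
plan(p,R,[(np.array([.44,-.36,.24]),Rt(85),12),(W(-.17,0,.16),Rt(40),10)])
E
```

```text
[-588.4  176.6  231. ]
call 0 max 0.81
-0.33,-0.02,0.59,0.07,-0.8,0.03,-0.28,-0.01,0.62,0.06,-0.8,0.04,-0.23,-0.01,0.64,0.07,-0.8,0.03,-0.18,0,0.65,0.07,-0.8,0.04,-0.12,0,0.67,0.06,-0.81,0.03,-0.07,0,0.67,0.07,-0.8,0.04,-0.02,0.01,0.68,0.07,-0.8,0.03,0.04,0.02,0.68,0.07,-0.8,0.04
call 1 max 0.8
0.09,0.02,0.67,0.06,-0.8,0.03,0.14,0.02,0.66,0.07,-0.8,0.04,0.2,0.03,0.65,0.06,-0.8,0.03,0.25,0.03,0.63,0.07,-0.8,0.04,0.08,0.23,0.3,0.79,0,0,0.09,0.25,0.28,0.78,0,0,0.08,0.27,0.25,0.79,0,0,0.08,0.29,0.24,0.78,0,0
call 2 max 0.79
0.09,0.31,0.21,0.79,0,0,0.08,0.32,0.19,0.78,0,0,0.08,0.34,0.16,0.79,0,0,0.09,0.34,0.14,0.78,-0.01,0,0.08,0.36,0.1,0.79,0,0,0.08,0.37,0.08,0.79,0,0
```

>>> {"fn": "jog_arm", "kwargs": {"commands": [-0.33,0,0.6,0.07,-0.8,0.03,-0.28,0,0.62,0.07,-0.8,0.03,-0.23,0,0.64,0.07,-0.8,0.03,-0.18,0,0.65,0.07,-0.8,0.03,-0.12,0,0.67,0.07,-0.8,0.03,-0.07,0,0.67,0.07,-0.8,0.03,-0.02,0,0.68,0.07,-0.8,0.03,0.04,0,0.68,0.07,-0.8,0.03], "claw": -1, "newtons": 20}}

```text
clock: 1.15
tool_pos: [0.371, -0.4419, 0.2372]
tool_rot: [-86.6, 0.3, -32.5]
contact_force: [1.0, 0.3, 0.7]
gripper_width: -0.003
```

>>> {"fn": "jog_arm", "kwargs": {"commands": [0.1,0.02,0.67,0.07,-0.8,0.03,0.14,0.02,0.66,0.07,-0.8,0.03,0.2,0.03,0.65,0.07,-0.8,0.03,0.25,0.03,0.63,0.07,-0.8,0.03]}}

```text
clock: 1.55
tool_pos: [0.4418, -0.3593, 0.2405]
tool_rot: [-85.0, -0.4, -14.0]
contact_force: [0.8, -0.2, -0.2]
gripper_width: -0.0
```

```bash
python3 - <<'E'
from h import *
p,R,s=cur();print(mf(p),p,s["joints"],s["clock"],s["gripper_width"]);print(R, Rt(85))
plan(p,R,[(W(-.17,0,.16),Rt(40),10)])
E
```

```text
[-295.2   31.7  240.5] [ 0.44184228 -0.35925701  0.24048075] [ 72.72009746  24.98020131 -43.40941855  98.11955305  13.22058146
  64.98254919  12.11054557] 1.55 -0.0002670402130326308
[[ 0.97009945  0.02802175  0.24108471]
 [-0.24260732  0.08338246  0.96653456]
 [ 0.00698176 -0.99612356  0.08768756]] [[ 0.96944535  0.02137995  0.24437392]
 [-0.24530739  0.08449273  0.96575632]
 [ 0.         -0.9961947   0.08715574]]
call 0 max 0.79
0.08,0.23,0.29,0.78,0.01,0.01,0.08,0.25,0.28,0.79,0,0,0.08,0.27,0.25,0.78,0.01,0.01,0.07,0.29,0.24,0.79,0,0,0.08,0.31,0.21,0.78,0.01,0.01,0.08,0.32,0.18,0.79,0,0,0.08,0.34,0.16,0.78,0.01,0.01,0.08,0.35,0.13,0.79,0.01,0
call 1 max 0.79
0.08,0.35,0.1,0.78,0,0.01,0.08,0.37,0.08,0.79,0.01,0
```

Tracking is good. Tilt on.

>>> {"fn": "jog_arm", "kwargs": {"commands": [0.08,0.23,0.3,0.78,0,0,0.08,0.25,0.28,0.78,0,0,0.08,0.27,0.25,0.78,0,0,0.08,0.29,0.24,0.78,0,0,0.08,0.31,0.2,0.78,0,0,0.08,0.32,0.18,0.78,0,0,0.08,0.34,0.16,0.78,0,0,0.08,0.35,0.13,0.78,0,0]}}

```text
clock: 2.35
tool_pos: [0.4917, -0.2694, 0.1754]
tool_rot: [-49.1, -0.5, -14.2]
contact_force: [-0.2, 0.4, 0.1]
gripper_width: -0.003
```

>>> {"fn": "jog_arm", "kwargs": {"commands": [0.08,0.35,0.1,0.78,0,0,0.08,0.37,0.08,0.78,0,0,0,0,0,0,0,0]}}

```text
clock: 2.65
tool_pos: [0.5022, -0.2463, 0.1562]
tool_rot: [-40.0, -0.1, -14.3]
contact_force: [-0.1, -0.5, -1.2]
gripper_width: -0.0
```

```bash
python3 - <<'E'
from h import *
p,R,s=cur();print(mf(p),p,s["joints"],s["clock"],s["contact_force"]);print(R, Rt(40))
for n in("scene","wrist","top"):
    d=snapshot(n);im=d["color"]
    if n=="wrist": d2=d
    cv2.imwrite(f"pics/{n}1.png",im[:,:,::-1])
    print(n,'lip ends proj',proj(d,[W(-.09,0,.048),W(-.09,.09,.048),W(-.09,-.09,.048),p]).round().tolist())
plan(p,R,[(W(-.125,0,.06),Rt(40),6),(W(-.105,0,.024),Rt(40),4),(W(-.086,0,.024),Rt(40),4)])
E
```

```text
[-170.8    0.9  156.2] [ 0.50222691 -0.24629835  0.15619829] [ 79.89689994  53.54770717 -49.87075455  91.74285948  -7.69566842
  70.25938615  26.4572253 ] 2.65 [-0.12020058 -0.4546983  -1.24901757]
[[ 0.96910317  0.19047942  0.15670555]
 [-0.24664314  0.7419361   0.62345648]
 [ 0.00249013 -0.642844    0.76599307]] [[ 0.96944535  0.18791636  0.15768055]
 [-0.24530739  0.74263822  0.62314746]
 [ 0.         -0.64278761  0.76604444]]
scene lip ends proj [[193.0, 260.0], [207.0, 235.0], [176.0, 288.0], [144.0, 205.0]]
wrist lip ends proj [[318.0, 263.0], [207.0, 263.0], [430.0, 263.0], [318.0, 305.0]]
top lip ends proj [[426.0, 252.0], [415.0, 293.0], [436.0, 212.0], [479.0, 260.0]]
call 0 max 0.41
0,0.4,-0.18,0,0,0,0,0.41,-0.19,0,0,0.01,0.01,0.4,-0.18,0,0.01,0,0,0.41,-0.19,0,0,0.01,0,0.4,-0.18,0,0,0,0.01,0.4,-0.19,0,0,0.01,0,0.24,-0.09,0,0,0,0,0.24,-0.09,0,0,0
call 1 max 0.25
0,0.24,-0.09,0,0,0,0,0.25,-0.09,0,0,0,0,0.09,0.08,0,0,0,0,0.09,0.07,0,0,0,0,0.09,0.08,0,0,0,0,0.09,0.07,0,0,0
```

View pics/wrist1.png

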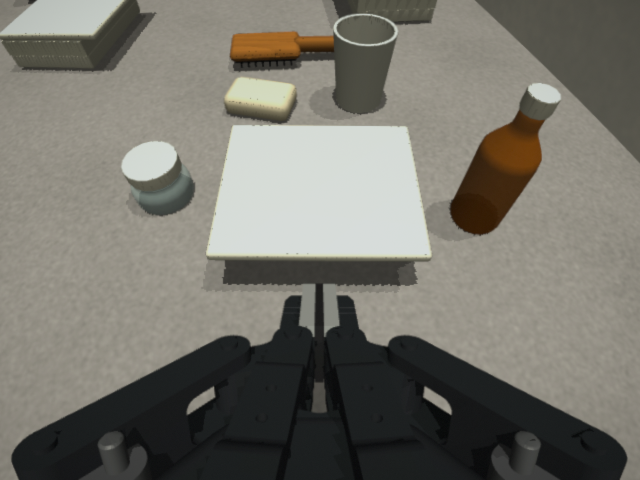

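View pics/scene1.png

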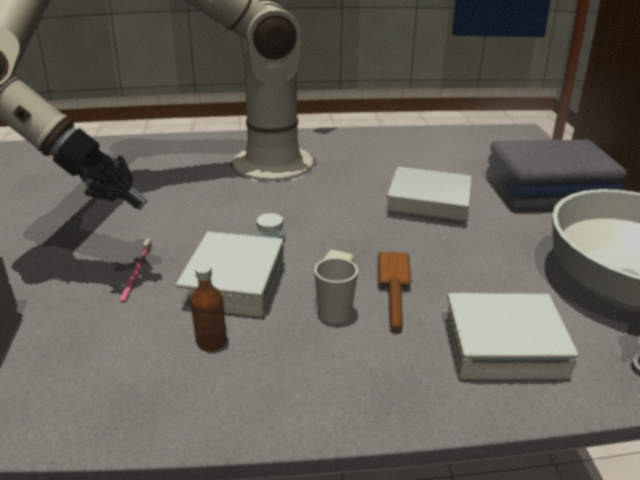

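```bash
python3 - <<'E'
import cv2
im=cv2.imread("pics/wrist1.png")
cv2.imwrite("pics/c3.png",cv2.resize(im[230:400,220:420],None,fx=3.5,fy=3.5,interpolation=cv2.INTER_CUBIC))
im=cv2.imread("pics/scene1.png")
cv2.imwrite("pics/c4.png",cv2.resize(im[110:310,40:290],None,fx=3,fy=3,interpolation=cv2.INTER_CUBIC))
E
```

```text
(no output)
```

View pics/c3.png

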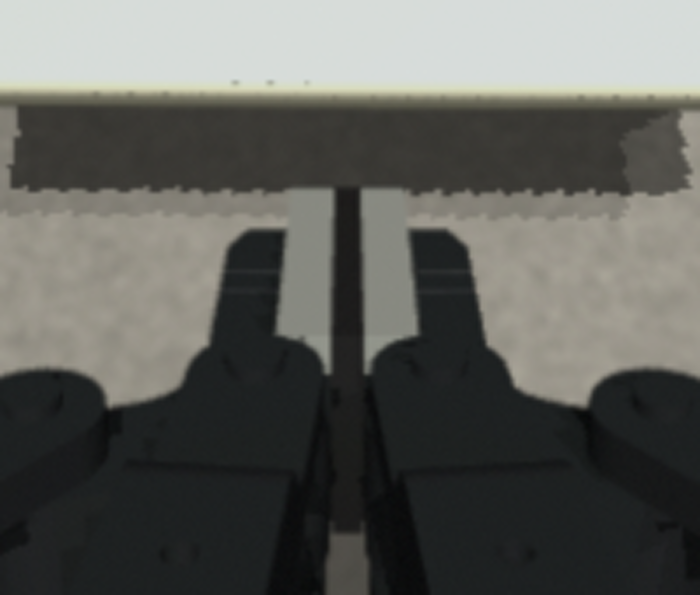

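View pics/c4.png

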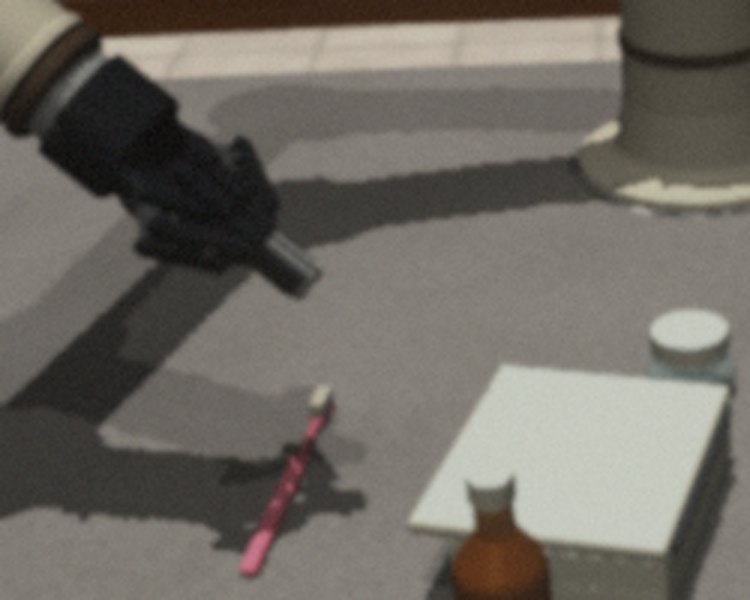

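>>> {"fn": "jog_arm", "kwargs": {"commands": [0,0.4,-0.18,0,0,0,0,0.4,-0.18,0,0,0,0,0.4,-0.18,0,0,0,0,0.4,-0.19,0,0,0,0,0.4,-0.18,0,0,0,0,0.4,-0.19,0,0,0,0,0.24,-0.09,0,0,0,0,0.24,-0.09,0,0,0]}}

```text
clock: 3.6
tool_pos: [0.5179, -0.194, 0.0455]
tool_rot: [-40.3, -0.4, -14.3]
contact_force: [0.6, -0.1, -0.0]
gripper_width: -0.004
```

>>> {"fn": "jog_arm", "kwargs": {"commands": [0,0.24,-0.09,0,0,0,0,0.24,-0.09,0,0,0,0,0,0,0,0,0]}}

```text
clock: 3.9
tool_pos: [0.5197, -0.1834, 0.027]
tool_rot: [-40.2, -0.3, -14.2]
contact_force: [0.1, 1.1, -0.4]
gripper_width: -0.002
```

```bash
python3 - <<'E'
from h import *
p,R,s=cur();print(mf(p),p,s["joints"],s["clock"],s["contact_force"])
d=snapshot("wrist");im=d["color"]
cv2.imwrite(f"pics/wrist2.png",im[:,:,::-1])
plan(p,R,[(W(-.086,0,.024),Rt(40),4)])
E
```

```text
[-105.5   -0.6   27. ] [ 0.51969056 -0.18335021  0.02704476] [ 74.53428209  62.68223291 -46.33533738  96.66525783  -4.71168753
  55.8285096   28.72360532] 3.9 [ 0.10906964  1.13960005 -0.37975169]
call 0 max 0.11
0,0.11,0.06,0.01,0.01,0.01,-0.01,0.1,0.07,0.01,0.01,0.01,0,0.11,0.06,0.01,0.01,0.01,-0.01,0.1,0.07,0.01,0,0.01
```

View pics/wrist2.png

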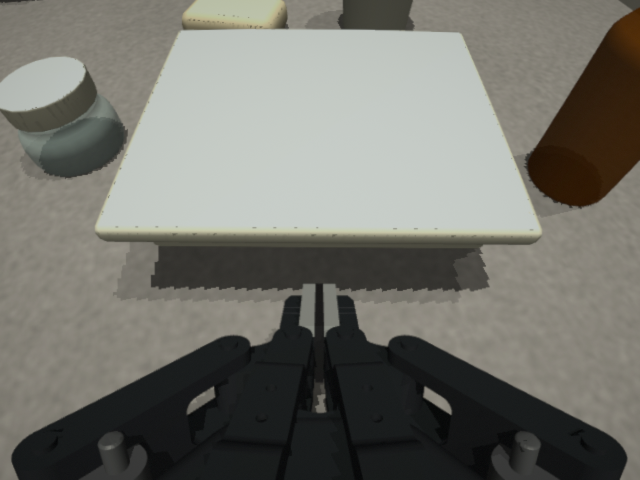

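>>> {"fn": "jog_arm", "kwargs": {"commands": [0,0.11,0.06,0.01,0,0.01,0,0.1,0.07,0.01,0,0.01,0,0.11,0.06,0.01,0,0.01,0,0.1,0.07,0.01,0,0.01]}}

```text
clock: 4.35
tool_pos: [0.5252, -0.1653, 0.0253]
tool_rot: [-40.1, -0.2, -14.1]
contact_force: [-0.1, -0.3, -0.2]
gripper_width: 0.003
```

```bash
cat >> h.py <<'E'
def corner_path(phis,rs,a=40):
    o=[];A=np.radians(a)
    for f,r in zip(phis,rs):
        f=np.radians(f);c=np.array([65-r*np.cos(f),48+r*np.sin(f)])-11*np.array([np.sin(A),np.cos(A)])
        o.append((W(c[0]/1e3,0,c[1]/1e3),Rt(a),1))
    return o
E
python3 - <<'E'
from h import *
p,R,s=cur();print(mf(p),s["clock"],s["contact_force"])
ph=np.r_[np.linspace(-4,84,24),np.linspace(87,105,8)]
rs=np.interp(ph,[-6,30,105],[145,138,115])
plan(p,R,corner_path(ph,rs))
E
```

```text
[-86.7  -1.5  25.3] 4.35 [-0.06498979 -0.26238451 -0.21021264]
call 0 max 0.23
-0.04,-0.06,0.09,0.01,0.04,0.02,0,-0.15,0.19,0,0,0,0,-0.13,0.2,0,0,0,0,-0.12,0.2,0,0,0,0,-0.1,0.22,0,0,0,0,-0.09,0.22,0,0,0,0,-0.08,0.22,0,0,0,0,-0.06,0.23,0,0,0
call 1 max 0.24
0,-0.04,0.22,0,0,0,0,-0.03,0.23,0,0,0,0,0,0.24,0,0,0,0,0.01,0.22,0,0,0,0,0.03,0.23,0,0,0,0,0.05,0.22,0,0,0,0,0.06,0.22,0,0,0,0,0.07,0.21,0,0,0
call 2 max 0.2
0,0.08,0.2,0,0,0,0,0.1,0.19,0,0,0,0,0.11,0.19,0,0,0,0,0.12,0.17,0,0,0,0,0.14,0.17,0,0,0,0,0.14,0.15,0,0,0,0,0.15,0.15,0,0,0,0,0.16,0.13,0,0,0
call 3 max 0.13
0,0.13,0.09,0,0,0,0,0.11,0.08,0,0,0,0,0.12,0.07,0,0,0,0,0.11,0.06,0,0,0,0,0.13,0.06,0,0,0,0,0.12,0.05,0,0,0,0,0.12,0.04,0,0,0,0,0.13,0.04,0,0,0
```

>>> {"fn": "jog_arm", "kwargs": {"commands": [-0.04,-0.06,0.09,0,0.02,0.02,0,-0.15,0.19,0,0,0,0,-0.13,0.2,0,0,0,0,-0.12,0.2,0,0,0,0,-0.1,0.22,0,0,0]}}

```text
clock: 4.85
tool_pos: [0.5251, -0.1601, 0.0681]
tool_rot: [-40.1, -0.1, -14.2]
contact_force: [0.3, -0.9, -0.0]
gripper_width: 0.001
```

```bash
python3 - <<'E'
from h import *
p,R,s=cur();print(mf(p),s["clock"],s["contact_force"])
for n in("wrist","scene"):
    d=snapshot(n);im=d["color"]
    if n=="scene": im=cv2.resize(im[110:330,40:340],None,fx=2.6,fy=2.6)
    cv2.imwrite(f"pics/{n}3.png",im[:,:,::-1])
E
```

```text
[-81.7  -0.1  68.1] 4.85 [ 0.30969043 -0.9465653  -0.00741353]
```

View pics/wrist3.png

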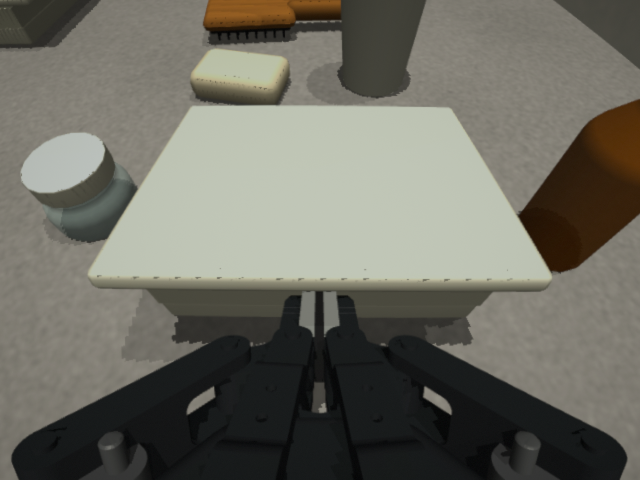

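View pics/scene3.png

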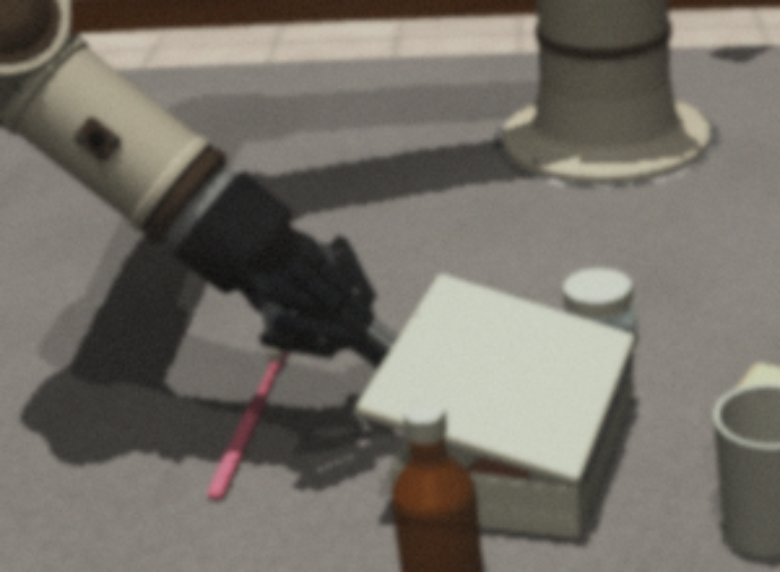

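>>> {"fn": "jog_arm", "kwargs": {"commands": [0,-0.09,0.22,0,0,0,0,-0.08,0.22,0,0,0,0,-0.06,0.23,0,0,0,0,-0.04,0.22,0,0,0,0,-0.03,0.23,0,0,0,0,0,0.24,0,0,0,0,0.01,0.22,0,0,0]}}

```text
clock: 5.65
tool_pos: [0.5327, -0.1279, 0.1237]
tool_rot: [-40.1, -0.1, -14.1]
contact_force: [0.7, -1.8, -0.2]
gripper_width: -0.0
```

```bash
python3 - <<'E'
from h import *
p,R,s=cur();print(mf(p),s["clock"],s["contact_force"],s["joints"])
d=snapshot("scene");im=d["color"]
im=cv2.resize(im[110:330,40:340],None,fx=2.6,fy=2.6)
cv2.imwrite(f"pics/scene4.png",im[:,:,::-1])
E
```

```text
[-48.6   0.4 123.7] 5.65 [ 0.71251373 -1.75845035 -0.18737459] [ 74.25083554  53.55181726 -51.93796281 101.48517196  -9.52993248
  56.53845701  23.09698402]
```

View pics/scene4.png

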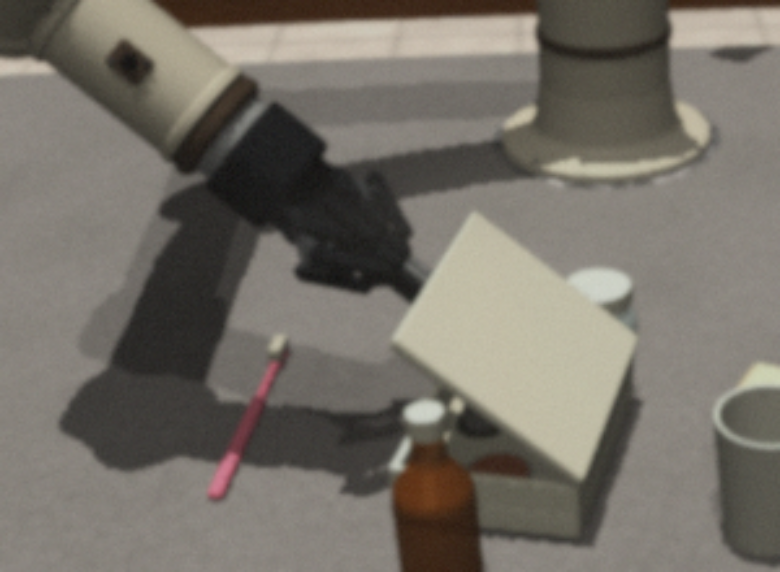

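>>> {"fn": "jog_arm", "kwargs": {"commands": [0,0.03,0.23,0,0,0,0,0.05,0.22,0,0,0,0,0.06,0.22,0,0,0,0,0.07,0.21,0,0,0,0,0.08,0.2,0,0,0,0,0.1,0.19,0,0,0,0,0.11,0.19,0,0,0]}}

```text
clock: 6.4
tool_pos: [0.5456, -0.0767, 0.155]
tool_rot: [-40.1, -0.1, -14.1]
contact_force: [-0.1, -0.1, 0.3]
gripper_width: -0.002
```

```bash
python3 - <<'E'
from h import *
p,R,s=cur();print(mf(p),s["clock"],s["contact_force"],s["joints"])
for n in("wrist","scene"):
    d=snapshot(n);im=d["color"]
    if n=="scene": im=cv2.resize(im[110:330,40:340],None,fx=2.6,fy=2.6)
    cv2.imwrite(f"pics/{n}5.png",im[:,:,::-1])
ph=np.r_[np.linspace(70,84,5),np.linspace(87,108,9)]
rs=np.interp(ph,[-6,30,105],[145,138,115])
plan(p,R,corner_path(ph,rs))
E
```

```text
[  4.3   0.5 155. ] 6.4 [-0.07110947 -0.07081924  0.29998253] [ 72.20415972  50.10349289 -54.76194188 104.43772065 -12.21369992
  53.78794444  19.81630251]
call 0 max 0.22
0.01,0.16,0.22,0.01,0.02,0,0,0.12,0.15,0,0,0,0,0.14,0.14,0,0,0,0,0.13,0.13,0,0,0,0,0.15,0.12,0,0,0,0,0.13,0.09,0,0,0,0,0.11,0.08,0,0,0,0,0.12,0.07,0,0,0
call 1 max 0.13
0,0.12,0.07,0,0,0,0,0.13,0.05,0,0,0,0,0.12,0.06,0,0,0,0,0.13,0.04,0,0,0,0,0.13,0.04,0,0,0,0,0.12,0.06,0,0,0
```

View pics/scene5.png

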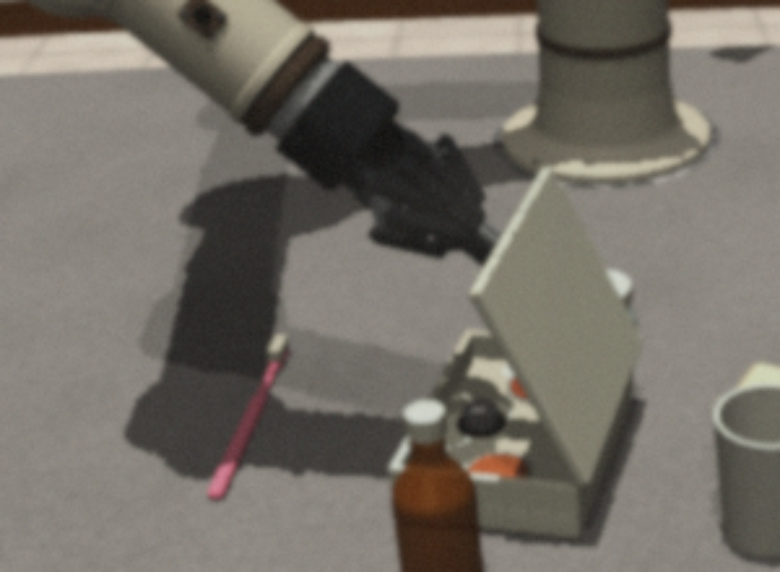

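View pics/wrist5.png

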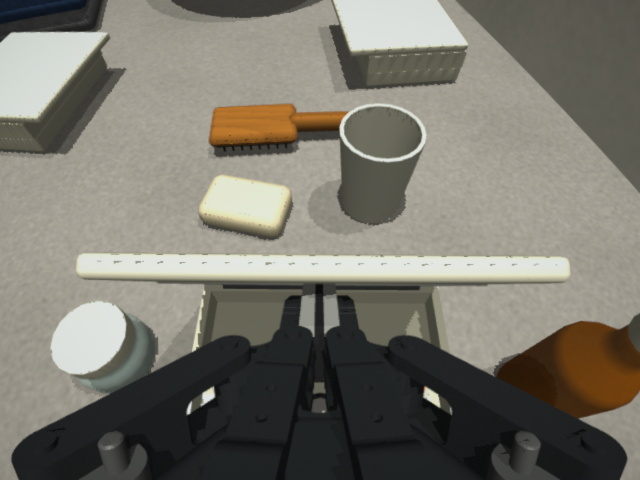

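>>> {"fn": "jog_arm", "kwargs": {"commands": [0,0.16,0.2,0,0,0,0,0.12,0.15,0,0,0,0,0.14,0.14,0,0,0,0,0.13,0.13,0,0,0,0,0.15,0.12,0,0,0,0,0.13,0.09,0,0,0,0,0.11,0.08,0,0,0,0,0.12,0.07,0,0,0]}}

```text
clock: 7.3
tool_pos: [0.5596, -0.021, 0.1574]
tool_rot: [-40.1, -0.1, -14.1]
contact_force: [-0.4, -0.5, 0.1]
gripper_width: 0.001
```

>>> {"fn": "jog_arm", "kwargs": {"commands": [0,0.12,0.07,0,0,0,0,0.13,0.05,0,0,0,0,0.12,0.06,0,0,0,0,0.12,0.04,0,0,0,0,0.12,0.04,0,0,0,0,0,0,0,0,0]}}

```text
clock: 7.9
tool_pos: [0.5654, 0.0042, 0.1497]
tool_rot: [-40.0, -0.0, -14.0]
contact_force: [-0.3, 0.3, -1.1]
gripper_width: -0.003
```

```bash
python3 - <<'E'
from h import *
p,R,s=cur();print(mf(p),s["clock"],s["contact_force"],s["joints"])
for n in("wrist","scene"):
    d=snapshot(n);im=d["color"]
    if n=="scene": im=cv2.resize(im[110:330,40:340],None,fx=2.6,fy=2.6)
    cv2.imwrite(f"pics/{n}6.png",im[:,:,::-1])
E
```

```text
[ 87.5   1.1 149.7] 7.9 [-0.32002869  0.28725207 -1.12346471] [ 66.24055937  49.8318175  -56.26921139 108.1350646  -14.26588624
  45.75261208  16.50338009]
```

View pics/scene6.png

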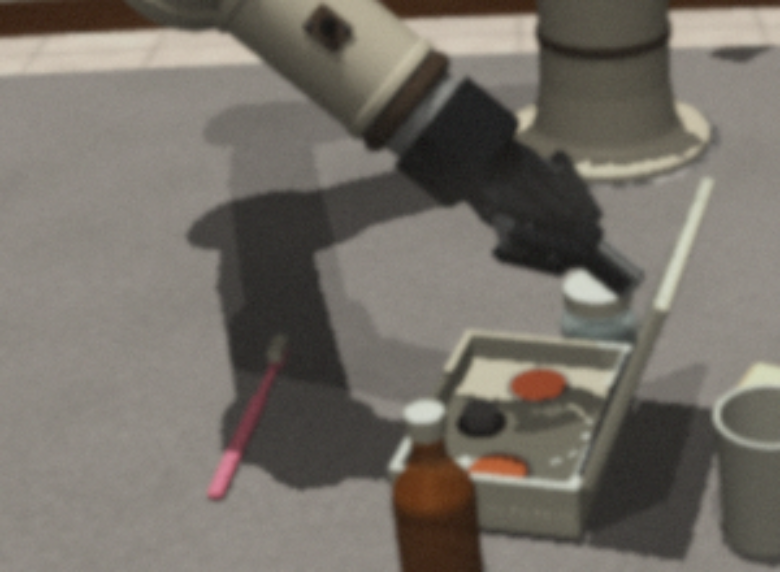

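View pics/wrist6.png

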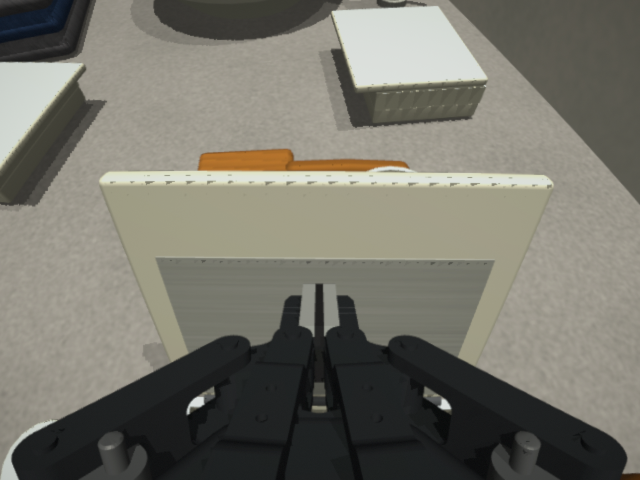

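```bash
python3 - <<'E'
from h import *
p,R,s=cur()
plan(p,R,[(W(-.005,0,.145),Rt(40),5),(W(-.028,0,.12),Rt(90),11)])
E
```

```text
call 0 max 0.8
0,-0.34,-0.31,0,0,0,0,-0.33,-0.32,0,0.01,0,0.01,-0.34,-0.31,0.01,0,0,0,-0.33,-0.31,0,0.01,0,0,-0.34,-0.31,0,0,-0.01,0,0,-0.08,-0.79,0,0,0,0,-0.08,-0.8,0,0,0,0.01,-0.07,-0.79,0,0
call 1 max 0.8
0,0.01,-0.08,-0.79,0,0,0,0.02,-0.07,-0.8,0,0,0,0.03,-0.08,-0.79,0,0,0,0.03,-0.07,-0.79,0,0,0,0.04,-0.06,-0.8,0,0,0,0.04,-0.07,-0.79,0,0,0,0.05,-0.06,-0.79,0,0,0,0.05,-0.05,-0.8,0,0
```

>>> {"fn": "jog_arm", "kwargs": {"commands": [0,-0.34,-0.31,0,0,0,0,-0.33,-0.32,0,0,0,0,-0.34,-0.31,0,0,0,0,-0.33,-0.31,0,0,0,0,-0.34,-0.31,0,0,0,0,0,-0.08,-0.8,0,0,0,0,-0.08,-0.8,0,0,0,0,-0.08,-0.8,0,0]}}

```text
clock: 8.8
tool_pos: [0.5416, -0.0941, 0.1384]
tool_rot: [-54.0, -0.1, -14.2]
contact_force: [-0.6, 0.3, -0.1]
gripper_width: 0.0
```

>>> {"fn": "jog_arm", "kwargs": {"commands": [0,0.01,-0.08,-0.8,0,0,0,0.02,-0.07,-0.8,0,0,0,0.03,-0.08,-0.8,0,0,0,0.03,-0.07,-0.8,0,0,0,0.04,-0.06,-0.8,0,0,0,0.04,-0.07,-0.8,0,0,0,0.05,-0.06,-0.8,0,0,0,0.05,-0.05,-0.76,0,0]}}

```text
clock: 9.6
tool_pos: [0.5378, -0.1096, 0.1211]
tool_rot: [-90.5, -0.1, -14.2]
contact_force: [0.8, -0.7, -1.0]
gripper_width: -0.003
```

```bash
python3 - <<'E'
from h import *
p,R,s=cur();print(mf(p),s["clock"],s["contact_force"],s["joints"],s["tool_rot"])
for n in("wrist","scene","top"):
    d=snapshot(n);im=d["color"].copy()
    print(n,proj(d,[W(-.028,0,.04),W(-.065,-.09,.047),W(-.065,.09,.047),W(.065+.053,0,.048+.1457)]).round(1).tolist())
    if n=="scene": im=cv2.resize(im[110:330,40:340],None,fx=2.6,fy=2.6)
    if n=="top": im=cv2.resize(im[150:340,280:500],None,fx=3,fy=3)
    cv2.imwrite(f"pics/{n}7.png",im[:,:,::-1])
plan(p,R,[(W(-.028,0,.055),Rt(90),6),(W(-.028,0,.044),Rt(90),4)])
E
```

```text
[-2.960e+01 -1.000e-01  1.211e+02] 9.6 [ 0.79440574 -0.68714325 -0.95339529] [ 33.35874242  27.75819291 -31.32400561 108.70781127  19.45146681
  48.72174865 -22.21705218] [-90.46903627  -0.11140235 -14.16449276]
wrist [[318.9, 241.5], [455.4, 298.1], [182.2, 298.3], [321.6, -315.3]]
scene [[224.8, 266.5], [189.8, 290.1], [219.1, 236.5], [301.9, 199.4]]
top [[397.1, 244.5], [424.5, 208.7], [403.7, 289.5], [335.5, 216.6]]
call 0 max 0.28
0,0.28,0.01,0.01,0,0,0,0.27,0.01,0.02,0,0.01,0,0.28,0.01,0.01,0,0,0,0.27,0,0.01,0,0,0,0.28,0.01,0.02,0.01,0.01,0,0.27,0.01,0.01,0,0,0,0.07,0,0,0,0,0,0.07,0,0,0,0
call 1 max 0.07
0,0.07,0,0,0,0,0,0.07,0,0,0,0
```

View pics/scene7.png

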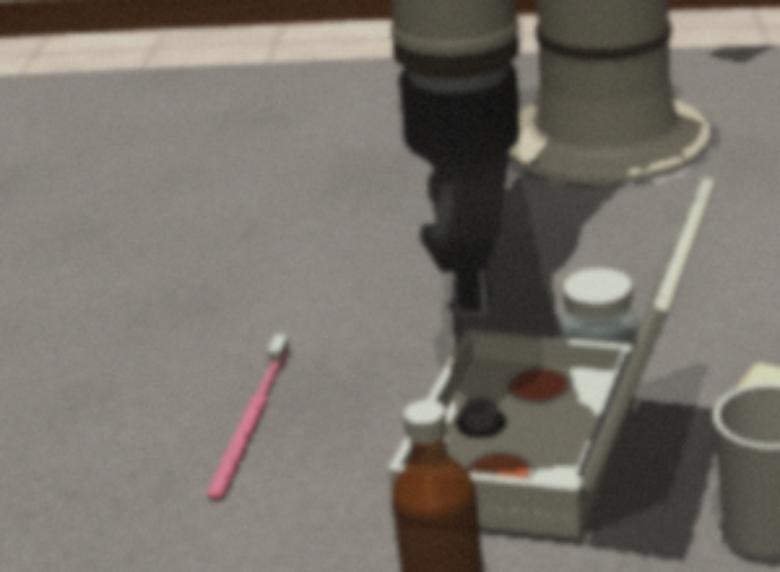

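View pics/wrist7.png

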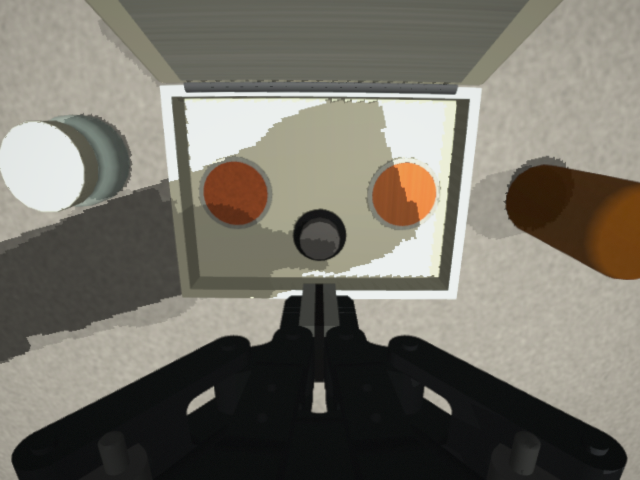

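View pics/top7.png

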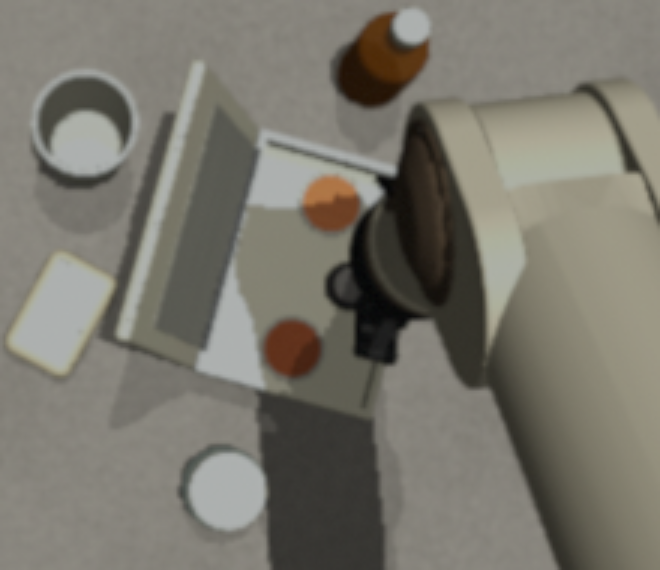

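>>> {"fn": "jog_arm", "kwargs": {"commands": [0,0.28,0.02,0.01,0,0,0,0.28,0.02,0.01,0,0,0,0.28,0.01,0.01,0,0,0,0.27,0.01,0.02,0,0,0,0.28,0.02,0.01,0,0,0,0.27,0.01,0.02,0,0,0,0.14,0,0,0,0,0,0.14,0,0,0,0]}}

```text
clock: 10.55
tool_pos: [0.5386, -0.105, 0.0422]
tool_rot: [-89.8, -0.1, -14.1]
contact_force: [-0.5, -0.1, -0.7]
gripper_width: -0.002
```

>>> {"fn": "jog_arm", "kwargs": {"commands": [0,0,0,0,0,0,0,0,0,0,0,0]}}

```text
clock: 10.75
tool_pos: [0.5389, -0.105, 0.043]
tool_rot: [-89.8, -0.1, -14.1]
contact_force: [-0.7, -0.4, -0.5]
gripper_width: 0.003
```

```bash
python3 - <<'E'
from h import *
p,R,s=cur();print(mf(p),s["clock"],s["contact_force"],s["tool_rot"])
for n in("wrist","scene"):
    d=snapshot(n);im=d["color"].copy()
    if n=="scene": im=cv2.resize(im[110:330,40:340],None,fx=2.6,fy=2.6)
    cv2.imwrite(f"pics/{n}8.png",im[:,:,::-1])
E
```

```text
[-24.9   0.1  43. ] 10.75 [-0.6618261  -0.43985598 -0.51378893] [-89.78940073  -0.09199277 -14.09930208]
```

View pics/wrist8.png

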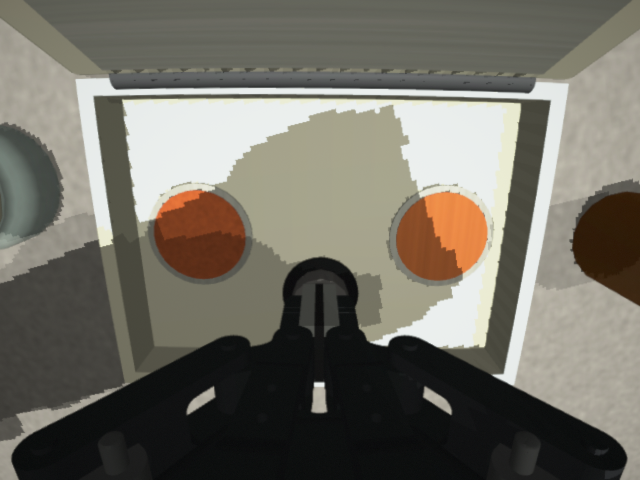

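View pics/scene8.png

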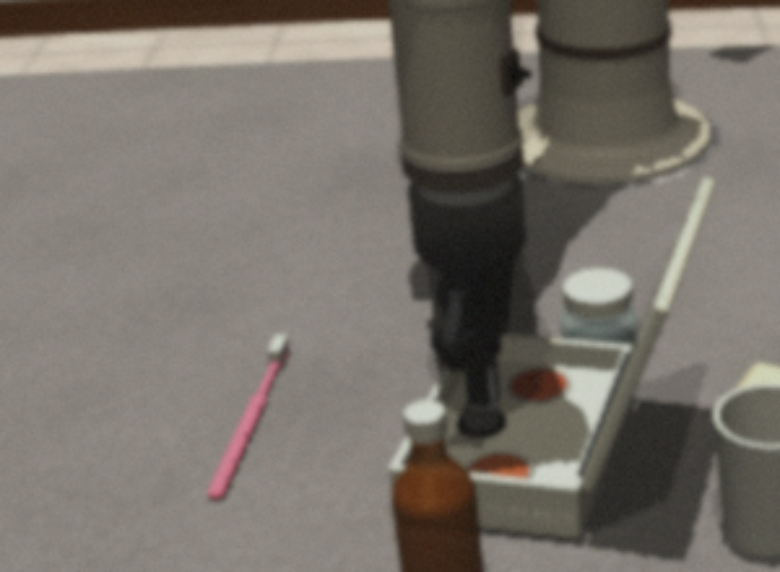

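>>> {"fn": "jog_arm", "kwargs": {"commands": [0,0.05,-0.04,0,0,0,0,0.05,0,0,0,0,0,0.04,0,0,0,0,0,0,0,0,0,0]}}

```text
clock: 11.25
tool_pos: [0.5386, -0.1071, 0.0374]
tool_rot: [-89.8, -0.1, -14.1]
contact_force: [0.2, -1.6, 3.2]
gripper_width: 0.002
```

>>> {"fn": "jog_arm", "kwargs": {"commands": [0,0.04,0,0,0,0,0,0,0,0,0,0]}}

```text
clock: 11.45
tool_pos: [0.5386, -0.107, 0.0358]
tool_rot: [-89.8, -0.1, -14.1]
contact_force: [-0.5, -2.0, 4.6]
gripper_width: 0.003
```

>>> {"fn": "jog_arm", "kwargs": {"commands": [0,0.04,0,0,0,0,0,0,0,0,0,0,0,0,0,0,0,0]}}

```text
clock: 11.75
tool_pos: [0.5386, -0.107, 0.035]
tool_rot: [-89.8, -0.1, -14.1]
contact_force: [-1.8, -2.4, 12.0]
gripper_width: 0.002
```

```bash
python3 - <<'E'
from h import *
p,R,s=cur();print(mf(p),s["clock"],s["contact_force"])
E
```

```text
[-26.9  -0.2  35. ] 11.75 [-1.79758425 -2.43840374 12.00028792]
```

Force rose sharply to 12 N at z = 35 mm, so the button is on its stop. I'm releasing straight up.

>>> {"fn": "jog_arm", "kwargs": {"commands": [0,-0.1,0,0,0,0,0,-0.3,0,0,0,0,0,-0.5,0,0,0,0,0,-0.6,0,0,0,0,0,-0.6,-0.2,0,0,0,0,-0.6,-0.4,0,0,0,0,-0.6,-0.6,0,0,0,0,-0.6,-0.6,0,0,0]}}

```text
clock: 12.55
tool_pos: [0.5197, -0.1764, 0.1908]
tool_rot: [-89.7, -0.0, -14.0]
contact_force: [1.1, -0.9, -0.3]
gripper_width: -0.0
```

>>> {"fn": "jog_arm", "kwargs": {"commands": [0,-0.2,-0.7,0,0,0,0,0,-0.7,0,0,0,0,0,-0.7,0,0,0,0,0,-0.7,0,0,0,0,0,-0.7,0,0,0,0,0,-0.5,0,0,0,0,0,0,0,0,0,0,0,0,0,0,0]}}

```text
clock: 13.35
tool_pos: [0.4811, -0.3312, 0.197]
tool_rot: [-89.7, -0.0, -14.1]
contact_force: [-0.6, -0.4, 0.5]
gripper_width: 0.005
```

```bash
python3 - <<'E'
from h import *
p,R,s=cur();print(mf(p),s["clock"],s["contact_force"])
for n in("wrist","scene","top"):
    d=snapshot(n);im=d["color"].copy()
    print(n,proj(d,[W(-.028,0,.04),W(-.065,-.09,.047),W(-.065,.09,.047),W(.065+.053,.09,.048+.1457),W(.065+.053,-.09,.048+.1457)]).round(1).tolist())
    cv2.imwrite(f"pics/{n}9.png",im[:,:,::-1])
a=cv2.imread("pics/top0.png");b=cv2.imread("pics/top9.png")
cv2.imwrite("pics/cmp.png",np.hstack([cv2.resize(x[150:340,220:500],None,fx=1.4,fy=1.4) for x in(a,b)]))
E
```

```text
[-258.3    0.5  197. ] 13.35 [-0.55390832 -0.43432229  0.54731727]
wrist [[320.1, -98.4], [446.8, -43.9], [193.2, -44.4], [1141.6, 3323.8], [-516.9, 3287.8]]
scene [[224.8, 266.5], [189.8, 290.1], [219.1, 236.5], [310.3, 176.3], [292.1, 226.2]]
top [[397.1, 244.5], [424.5, 208.7], [403.7, 289.5], [322.5, 263.9], [348.2, 170.2]]
```

View pics/top9.png

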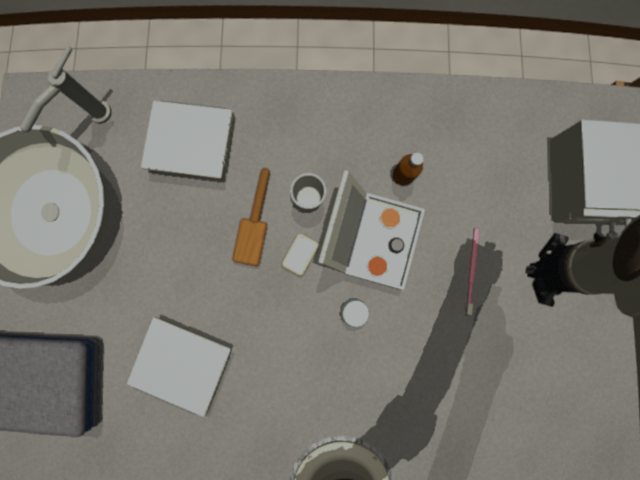

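View pics/wrist9.png

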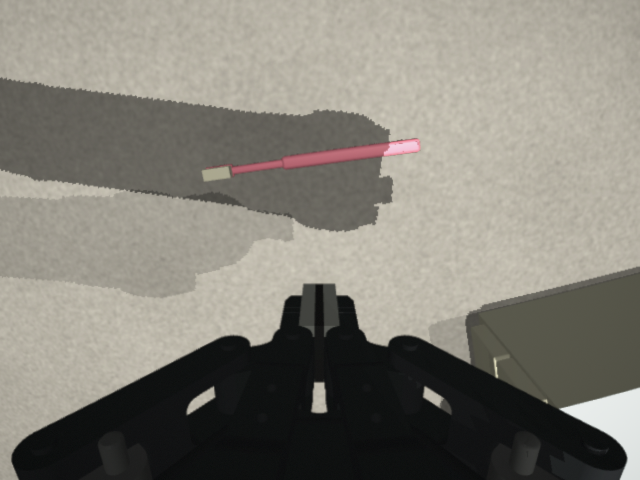

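View pics/scene9.png

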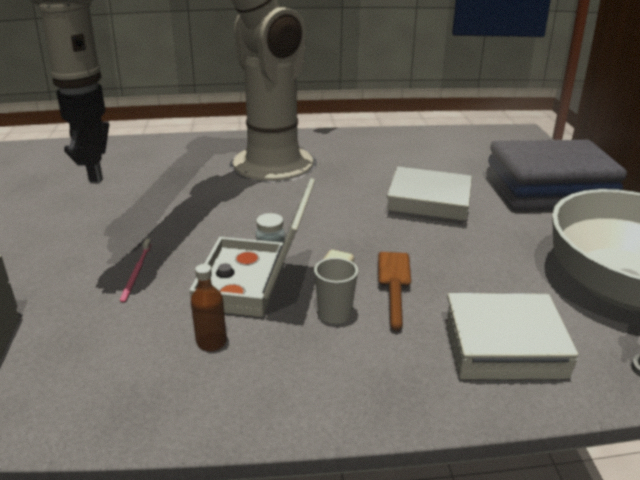

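The box's front rim corners (424,208) and (404,289) and the lid's edge (322,264)–(348,172) lie where a 110° lid on an unmoved box should be. The bystanders haven't moved and the arm is clear.

```bash
python3 - <<'E'
from rig import workorder
print(workorder.finish_job())
E
```

```text
the job is handed in; nothing more can be done
None
```

I opened the lid of the rightmost mirror from under its lip, pressed the light button to its stop, let it go, and handed the job in. `finish_job` gave no verdict.

- **Lid:** I pushed it up and over with the shut fingertips, and it fell back past upright onto its stop. In the last top view its edge is where a lid at about 110° (1.92 rad) should be, with the arm clear of it.
- **Button:** I pressed it with the fingers pointing down. The fingertip stopped at z = 35 mm, which is the full 5 mm of travel, and the force rose from 4.6 to 12 N. I then lifted straight off. I didn't measure its height afterwards; the pictures show the cap, and contact force is back at the noise level.
- **Mirror box and other things:** the box's front corners match the starting calibration to about a pixel. The tumbler, jar, lotion, toothbrush, hairbrush and soap look unmoved by eye.
- **Forces and time:** readings while pushing the lid stayed around 2 N or less. The clock was about 13.5 s when I handed in.
- **What disagreed:** in the wrist view the button sat about 2 mm further towards the hinge than computed, so I pressed about 1 mm that way.

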